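# Finish the carton layer and hold the sprung drawer out at the clip

## Robot

A 6-joint arm with a two-finger parallel gripper is mounted at the origin on the work surface. World frame = base frame: x ahead of the robot, y to its left, z up, the work surface at z = 0. Lengths are in mm, angles in degrees, forces in N, time in s.
With the tool pointing down it reaches from about 325 to 925 mm from the base axis. Payload 3.1 kg.
Tool frame: the origin (TCP) lies at the very end of the fingers, on their centre line; the grasp point (between the pads) lies grasp_offset behind it (grasp_offset is the distance from the TCP to the grasp point, in mm); z points along the fingers, x is the direction in which the jaws open and shut, and the axes are right-handed (so a half turn about z gives the same grasp; the last joint's range is limited). The gripper opens to 85 mm and grips with 20 to 120 N. Pads are 22 mm wide; open, the fingers measure 114 mm over their backs; the gripper's body (76 mm by 85 mm) begins 54 mm behind the grasp point. The pads swing forward as they close: fully open they stand 13 mm farther back than shut.
Start: joints at [67.196, 12.427, 92.441, -0, 75.132, -6.429], TCP at [176.184, 599.665, 231.3] pointing down, gripper open.
Joint ranges: [-157.48, 157.48], [-44.54, 120.13], [17.64, 146.25], [-64.5, 244.5], [7.68, 150.69], [-147.95, 147.95]. Speed limits (degrees/s): [159.86, 159.86, 180, 180, 180, 180].

## Interface

Orientations are given as [roll, pitch, yaw] about the fixed x, y, z axes, in that order (R = Rz(yaw) Ry(pitch) Rx(roll)).
In Python, from station import * gives the robot as it stands. Calls block until the motion is done:
- goto(position, orientation): joint-space move of the TCP to a pose.
- move_l(position, attitude=None, speed=150): straight line of the TCP; attitude=None keeps the orientation; speed is the mean speed in mm/s.
- move_j(angles): joint-space move.
- grip(opening, squeeze=None): finger opening in mm; squeeze is the grip in N (None keeps the last); returns when the fingers have stopped.
- wait(seconds).
- solve_ik(position, orientation): joint angles nearest the present ones, or None.
- get_obs(): the state.
- get_image(name): name is "side" or "top"; returns the picture (420x560x3 uint8, red, green, blue); there is no depth.
- get_calibration(name): a dict with "fx", "fy", "cx", "cy" (pixels), "R" (3x3) and "t" (3): a world point X has camera coordinates R X + t. Camera axes: x right, y down, z forward; pixel columns grow to the right and rows downward; lengths in mm; the calibration is good to about 2 mm. A picture is of the moment at which its call begins. get_calibration takes no time and is no camera call.
A pose or a line that the arm cannot do raises Unreachable and nothing moves.
- sign_off(): hands the job in, once; it reports no verdict.
Trained networks look in the newest picture that a camera, given by its name, has taken for a name from the list of things; names that differ only in an ending like _2 or _b are one class to them, and where a whole thing is asked for, a point or a joint stands for the part that bears it (a point fixed in the world has none). Each returns a list of dicts, best first, with "score" (0 to 1); they miss things now and then, are a little off and sometimes report something else, mostly with a low value. They report only what shows in the picture. A call takes as long as a camera call.
- spot_in(name, camera): "extent" ([centre column, centre row, width, height] in pixels, round what is visible of it).
- regions_of(name, camera): "region" (420x560 bool, what is visible of it) and "extent" ([centre column, centre row, width, height] in pixels, round what is visible of it).
The state is a dict: "t": time; "joint_pos": joint angles; "qvel": joint speeds; "effort": joint torques, N m; "tcp_pos": TCP position; "ee_rot": TCP orientation; "wrist_force": force on the tool from outside, world axes, zero at the start; "moment": the same for the moment, N m; "grip_width": finger opening in mm.
Only numpy, scipy, OpenCV 4.12 (cv2) and the standard library are available. Lean on these libraries where they do the work, as an engineer would, in place of code of your own. Each camera call takes 0.05 s, during which the arm holds its last target.

## Task

Finish the layer of three tea cartons on the wooden slab in the sprung drawer while the drawer is home: lay one loose carton lengthwise, snug beside the carton already there, and the other one crosswise, snug against the ends of both at the side away from the handle, all upright and square with the slab. Then pull the drawer out by its handle until the fin on its left wall is level with the pointer of the clip, and keep it there: the program finishes while the gripper is still holding the handle against the spring. Keep the layer in its pattern and leave the tamper, pestle, lids where they are.

Things in the scene. Friction and masses are not known exactly. Their poses are not given: they have to be found in the camera images.
- carton_laid: cardboard tea carton with a paper band, 60 x 30 x 40 mm (its own x, y, z), about 70 g, already lying on the slab: long side along the slab's x, on the +y half at the end next to the handle. Origin: centre of its underside.
- carton_a: loose carton exactly like carton_laid (60 mm along its own x, 30 mm along y, 40 mm tall), standing on the worktop to the robot's left (+y) turned up to 1.2 rad either way. Origin: centre of its underside. The two loose cartons are interchangeable.
- carton_b: loose carton like carton_a, on the worktop to the robot's right (-y). Origin: centre of its underside.
- rack: low fixed stainless shelf unit behind the slab. Origin: on the worktop below the slab's centre with the drawer home; x points away from the robot along the slide, y left, z up. Its board (top at 100 mm, 360 mm wide, from 120 to 290 mm along x) carries a glass bowl and a herb mill, up to 200 mm above the worktop. A runner 14 mm wide, 8 mm high lies along x at y = +90 mm.
- slide (a joint): how far the perforated drawer (124 mm wide, walls to 28 mm above the worktop) is out, in m: 0 = home, with slab and handle already clear in front of the rack; it grows along the rack's -x, towards the robot, to 0.12 at most. A spring draws it home: 4.5 N at 0 plus 90 N per m of travel; let go, it runs back.
- handle (a point): the drawer's steel handle: a bar 64 mm long across the drawer (rack's y), 12 mm thick (rack's x), 22 mm high, on two posts, free in front and behind, so fingers can pinch it from above. The point: centre of the bar, 59 mm above the worktop, 121 mm from the slab's centre on the robot's side; axes as the rack's.
- drawer: the sprung drawer with its handle, slab and fin as one piece. Origin: on the worktop below the centre of the slab; axes as the rack's.
- slab_top (a point): centre of the top of the wooden slab fixed in the drawer, 110 (x) by 76 mm (y), 35 mm above the worktop; axes as the rack's. Carton centres of a full layer in mm: lengthwise (long side along x) at (-16, +16), which is carton_laid, and (-16, -16); crosswise (long side along y) at (+31, 0). Gripped by their ends, cartons clear their neighbours if the crosswise one is laid last.
- fin (a point): top of the small dark upright steel fin (4 mm thick along x) on the left wall of the drawer, 52 mm above the worktop; it moves with the drawer.
- clip_tip (a point): tip of the dark steel pointer (4 mm thick along x, 52 mm above the worktop) of the clip fixed on the runner left of the drawer, nearer the robot than the fin; axes as the rack's. Fin and pointer are level when their x in the rack's frame is the same: the drawer is then out by the distance between them along that x at home (35 to 60 mm).
- tamper: wooden tamper, 102 mm tall, 52 mm across its foot, standing upright on the worktop; not part of the job. Origin: centre of its underside.
- pestle: grey granite pestle, 122 mm tall, 52 mm across, standing upright on the worktop; not part of the job. Origin: centre of its underside.
- lid_a: green silicone lid, 86 mm across, 21 mm high with its knob, lying on the worktop; not part of the job. Origin: centre of its underside.
- lid_b: green silicone lid, the same as lid_a, on the other side of the worktop; not part of the job. Origin: centre of its underside.

How it is judged:
By the outcome, as a careful person would: the job done as asked, in the order asked, and still so for the second after the job is handed in, while the arm keeps its last pose, push and grip.
It also fails if it takes over 61 s, if anything falls off the work surface, if the arm or the gripper's body presses on something with over 40 N, if the wrist force passes 120 N, or if a joint passes its speed limit or range.

## Working session

There is one attempt and no reset: what is moved stays moved. The work goes in short steps, each a Python script; the robot and the scene stay as the last script left them, time stands still between calls to the robot, and variables do not carry over. Pictures are saved under pics/ and viewed, and the job is handed in when it is done.

```bash
ls; mkdir -p pics; python3 - <<'E'
from station import *
import cv2,json
o=get_obs();print(o)
for c in("side","top"):
    im=get_image(c);cv2.imwrite(f"pics/{c}0.png",im[...,::-1]);k=get_calibration(c);print(c,k)
    for n in ("carton_a","handle","fin","clip_tip","slab_top","rack","tamper","pestle","lid_a"):
        print(n,[(round(d["score"],2),[round(float(x),1) for x in d["extent"]]) for d in spot_in(n,c)][:4])
print(get_obs()["t"])
E
```

```text
pics
{'t': 0.0, 'joint_pos': array([ 6.71965341e+01,  1.24776550e+01,  9.25293259e+01,  1.16340996e-03,
        7.51310113e+01, -6.42861278e+00]), 'qvel': array([-0.01320754, -0.02891705, -0.07297865,  0.04706632,  0.10829589,
       -0.08082877]), 'effort': array([ 5.70563025e-04, -3.96849024e+01, -3.03854012e+01, -2.52456130e-04,
        9.75988980e-03, -6.20964656e-06]), 'tcp_pos': array([175.85525667, 598.89962042, 229.95082502]), 'ee_rot': array([-1.79983433e+02,  1.36998724e-01,  7.36248668e+01]), 'wrist_force': array([ 0.04340226,  0.08493705, -0.94159011]), 'moment': array([-0.0262774 ,  0.037076  , -0.01695202]), 'grip_width': 85.77350490016183}
side {'fx': 518.4347992558102, 'fy': 518.4347992558102, 'cx': 278.57406601088155, 'cy': 206.7960534657318, 'R': array([[ 0.89790209, -0.44014654,  0.00654709],
       [-0.28438678, -0.59137535, -0.75458555],
       [ 0.33600001,  0.67568203, -0.65616902]]), 't': array([-485.10695991,  196.97122812, 1211.13800653])}
carton_a [(0.91, [318.2, 301.1, 19.4, 35.9]), (0.71, [198.1, 159.8, 21.1, 18.4])]
handle [(0.83, [327.9, 211.4, 112.2, 7
[... 485 characters left out ...]
55394, 'fy': 495.3989379855394, 'cx': 276.7168370320658, 'cy': 211.7817495634763, 'R': array([[ 0.00274337, -0.99995921,  0.00860522],
       [-0.99270928, -0.00376024, -0.12047469],
       [ 0.12050213, -0.00821198, -0.9926791 ]]), 't': array([ -13.01046454,  548.11443187, 1179.00301962])}
carton_a [(0.88, [393.9, 238.2, 24.6, 24.9]), (0.86, [133.7, 258.9, 33.3, 29.0])]
handle [(0.64, [288.9, 173.3, 64.8, 108.0])]
fin [(0.83, [289.0, 172.4, 68.3, 108.8])]
clip_tip []
slab_top [(0.75, [290.8, 174.1, 68.7, 108.1])]
rack [(0.85, [277.0, 156.8, 159.2, 220.5])]
tamper []
pestle [(0.74, [165.7, 187.4, 28.5, 24.1])]
lid_a [(0.97, [421.9, 182.6, 29.5, 34.7]), (0.62, [118.7, 183.2, 33.4, 36.4])]
1.0
```

View pics/top0.png

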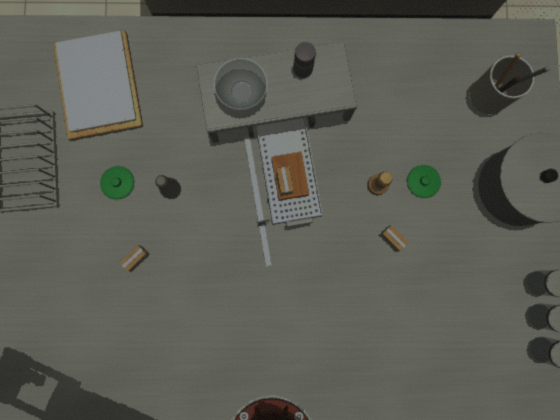

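View pics/side0.png

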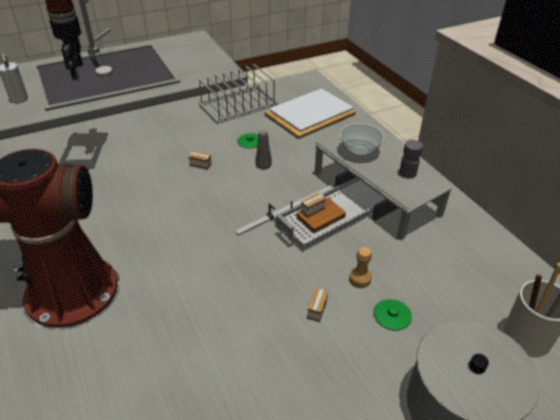

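```bash
python3 - <<'E'
import cv2
t=cv2.imread("pics/top0.png");s=cv2.imread("pics/side0.png")
cv2.imwrite("pics/t_draw.png",cv2.resize(t[110:240,220:360],None,fx=4.5,fy=4.5,interpolation=cv2.INTER_CUBIC))
cv2.imwrite("pics/s_draw.png",cv2.resize(s[150:290,250:420],None,fx=4.2,fy=4.2,interpolation=cv2.INTER_CUBIC))
E
```

```text
(no output)
```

View pics/t_draw.png

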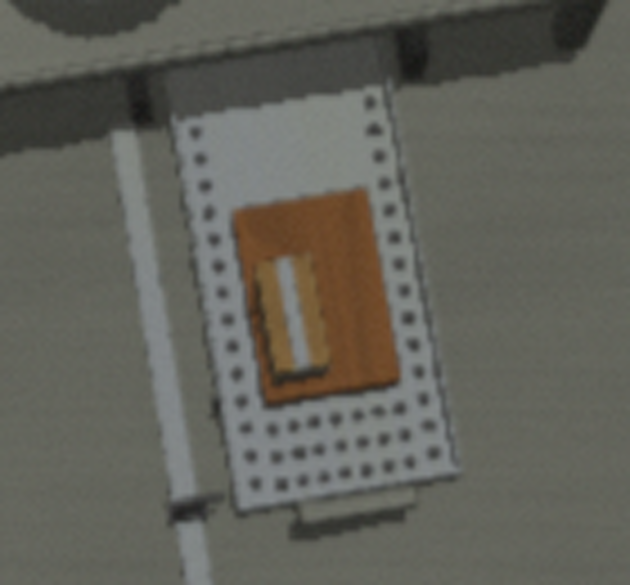

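View pics/s_draw.png

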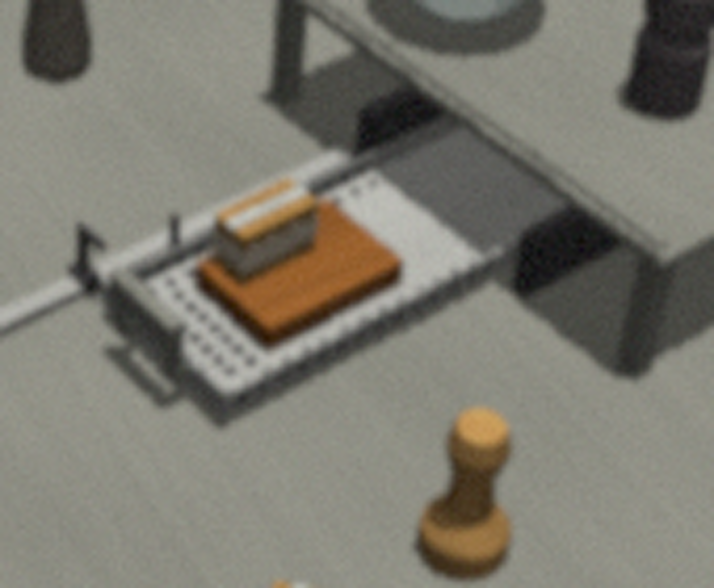

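The top view shows the drawer turned slightly, with the slab at about (291,177), carton_laid on its left-front part, and the loose cartons at (134,259) and (394,238). The side view shows the clip pointer at about (271,209) and the fin at about (291,205). Next I'll zoom in on the cartons.

```bash
python3 - <<'E'
import cv2,numpy as np
t=cv2.imread("pics/top0.png");s=cv2.imread("pics/side0.png")
f=lambda im,c,r,w,h:cv2.resize(im[r-h:r+h,c-w:c+w],(390,290),interpolation=cv2.INTER_NEAREST)
a=np.vstack([np.hstack([f(t,134,259,27,20),f(t,394,238,27,20)]),np.hstack([f(s,200,160,27,20),f(s,318,301,27,20)])])
cv2.imwrite("pics/c.png",a)
E
```

```text
(no output)
```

View pics/c.png

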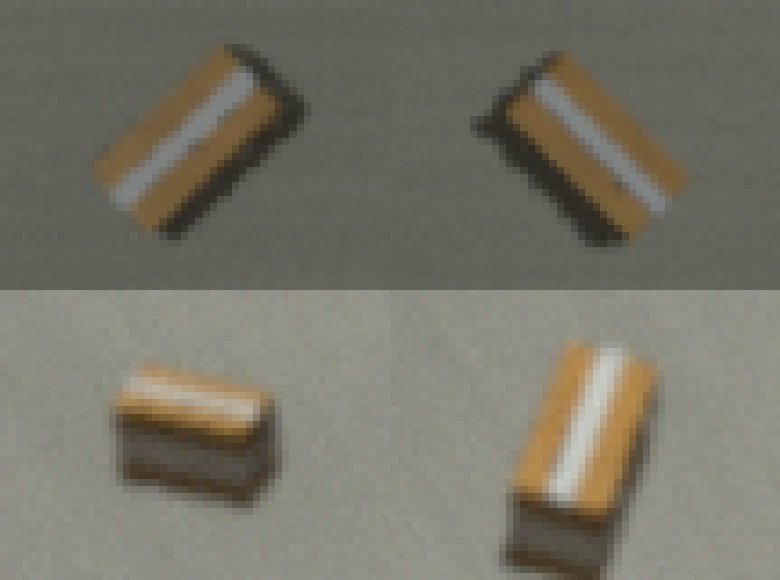

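```bash
cat > fit.py <<'E'
import numpy as np,cv2
from scipy.optimize import minimize
SS=8
def proj(k,P):
    P=np.atleast_2d(P)@np.array(k["R"]).T+np.array(k["t"])
    return np.c_[k["fx"]*P[:,0]/P[:,2]+k["cx"],k["fy"]*P[:,1]/P[:,2]+k["cy"]]
def T(pose,pts):
    x,y,a=pose;c,s=np.cos(a),np.sin(a);pts=np.asarray(pts,float)
    return np.c_[x+c*pts[:,0]-s*pts[:,1],y+s*pts[:,0]+c*pts[:,1],pts[:,2]]
def rect(hx,hy,z,ox=0,oy=0): return [(ox-hx,oy-hy,z),(ox+hx,oy-hy,z),(ox+hx,oy+hy,z),(ox-hx,oy+hy,z)]
def draw(lab,k,win,pts,v):
    c0,r0=win[:2];p=proj(k,pts);p=((p-[c0,r0]+.5)*SS-.5)
    h=cv2.convexHull(p.astype(np.float32))[:,0]
    cv2.fillConvexPoly(lab,np.round(h*16).astype(np.int32),v,shift=4)
def carton(lab,k,win,pose,z0,v,bw=4.0):
    draw(lab,k,win,T(pose,rect(30,15,z0)+rect(30,15,z0+40)),v)
    draw(lab,k,win,T(pose,rect(30,15,z0+40)),v+1)
    draw(lab,k,win,T(pose,rect(30,bw,z0+40)),v+2)
def resid(im,lab,win,n):
    c0,r0,c1,r1=win;h,w=r1-r0,c1-c0
    A=np.stack([(lab==i).reshape(h,SS,w,SS).mean((1,3)).ravel() for i in range(n)],1)
    t=im[r0:r1,c0:c1].astype(float);s=(t[...,0]-t[...,2]).ravel()
    x=np.linalg.lstsq(A,s,rcond=None)[0];return ((A@x-s)**2).mean()
def fit(cost,x0,step):
    x0=np.array(x0,float)
    for m in (1,.3):
        sim=np.vstack([x0]+[x0+m*np.eye(len(x0))[i]*step[i] for i in range(len(x0))])
        r=minimize(cost,x0,method="Nelder-Mead",options=dict(initial_simplex=sim,xatol=.01,fatol=1e-4,maxiter=900));x0=r.x
    return r.x,r.fun
def win_of(k,pts,m):
    p=proj(k,pts);a=np.floor(p.min(0)-m).astype(int);b=np.ceil(p.max(0)+m).astype(int)
    return (*np.maximum(a,0),*np.minimum(b,[560,420]))
def fit_carton(views,x0,z0=0,step=(6,6,.15),m=7):
    W=[win_of(k,T(x0[:3],rect(30,15,z0)+rect(30,15,z0+40)),m) for im,k in views]
    def cost(q):
        c=0
        for (im,k),w in zip(views,W):
            lab=np.zeros(((w[3]-w[1])*SS,(w[2]-w[0])*SS),np.uint8);carton(lab,k,w,q[:3],z0,1,q[3]);c+=resid(im,lab,w,4)
        return c
    return fit(cost,list(x0)+[4.],list(step)+[1.])
def fit_slab(views,x0,cartons,step=(6,6,.1)):
    """x0: slab pose; cartons: list of poses (slab frame) fitted along"""
    n=len(cartons)
    W=[win_of(k,T(x0,rect(55,38,22)+rect(55,38,75)),2) for im,k in views]
    def cost(q):
        c=0
        for (im,k),w in zip(views,W):
            lab=np.zeros(((w[3]-w[1])*SS,(w[2]-w[0])*SS),np.uint8)
            draw(lab,k,w,T(q[:3],rect(55,38,20)+rect(55,38,35)),1);draw(lab,k,w,T(q[:3],rect(55,38,35)),2)
            ps=[(*T(q[:3],[(*q[3+3*i:5+3*i],0)])[0,:2],q[2]+q[5+3*i]) for i in range(n)]
            ps.sort(key=lambda p:-np.linalg.norm(np.array(k["R"])@[p[0],p[1],55]+k["t"]))
            for i,p in enumerate(ps): carton(lab,k,w,p,35,3+3*i)
            c+=resid(im,lab,w,3+3*n)
        return c
    return fit(cost,list(x0)+list(np.ravel(cartons)),list(step)+[3,3,.06]*n)
def back(k,px,z):
    R=np.array(k["R"]);C=-R.T@k["t"];d=R.T@[(px[0]-k["cx"])/k["fx"],(px[1]-k["cy"])/k["fy"],1];return C+d*(z-C[2])/d[2]
E
cat > f0.py <<'E'
from station import *
from fit import *
T_,S_=[(cv2.imread(f"pics/{c}0.png")[...,::-1],get_calibration(c)) for c in("top","side")]
kt=T_[1];np.set_printoptions(precision=3,suppress=True)
a0=back(kt,(133.5,258.5),40);b0=back(kt,(394.5,238.5),40);s0=back(kt,(290.6,176),35)
print(a0,b0,s0)
# directions from top picture
def ang(p,q): d=back(kt,q,40)-back(kt,p,40);return np.arctan2(d[1],d[0])
aa=ang((124,267),(142.5,250));ba=ang((403.5,247.5),(386,230));sa=ang((276+2,200),(271,156.5))
print(aa,ba,sa)
for nm,V in (("top",[T_]),("side",[S_]),("both",[T_,S_])):
    print(nm,"A",*fit_carton(V,(a0[0],a0[1],aa)));print(nm,"B",*fit_carton(V,(b0[0],b0[1],ba)))
    print(nm,"S",*fit_slab(V,(s0[0],s0[1],sa),[(-16,16,0)]))
E
python3 f0.py
```

```text
[433.099 332.198  40.   ] [ 483.217 -296.648   40.   ] [636.93  -45.192  35.   ]
-0.8093866848532967 0.7745308317893463 0.16043854281263883
top A [435.188 335.455  -0.797   4.349] 7.610101241481832
top B [ 485.757 -298.562    0.774    4.397] 7.514691291644769
top S [638.864 -43.377   0.174 -14.883  16.801   0.001] 34.70417559062452
side A [438.963 336.322  -0.827   4.695] 37.788467012021
side B [ 489.034 -299.667    0.773    4.787] 32.55788623781968
side S [642.69  -45.112   0.18  -13.567  19.355   0.006] 76.81993544164885
both A [436.008 335.397  -0.795   4.308] 70.39801175603566
both B [ 487.916 -299.878    0.775    4.596] 110.51769716328336
both S [640.79  -43.533   0.178 -14.689  17.077  -0.003] 167.1546047873324
```

```bash
cat > h.py <<'E'
from station import *
import station
from fit import *
np.set_printoptions(precision=2,suppress=True)
def st(tag=""):
    o=get_obs();print(tag,round(o["t"],2),o["tcp_pos"],o["ee_rot"],"F",o["wrist_force"],"w",round(o["grip_width"],1));return o
def yw(rad): return [180,0,np.degrees(rad)]
E
python3 - <<'E'
from h import *
print(grasp_offset)
A=(437.0,335.8,-0.80)
goto([A[0],A[1],100],yw(A[2]+np.pi/2));st()
print(solve_ik([A[0],A[1],100],yw(A[2])))
move_l([A[0],A[1],13],speed=100);st("down")
grip(27,20);st("sq")
E
```

```text
18.700000000000003
 2.46 [437.06 336.86 100.63] [-179.99   -0.08   44.23] F [0.45 0.3  0.43] w 85.6
[ 30.24  12.19 108.08  -0.    59.73  76.08]
down 3.48 [437.67 336.22  13.66] [179.98  -0.08  44.17] F [ 0.22  0.74 -0.17] w 85.7
sq 4.02 [437.37 336.02  13.4 ] [179.99  -0.05  44.16] F [0.55 0.59 2.25] w 29.6
```

```bash
python3 - <<'E'
from h import *
A=(437.0,335.8,-0.80)
grip(85)
move_l([A[0],A[1],75],speed=180)
goto([A[0],A[1],75],yw(A[2]));st("rot")
move_l([A[0],A[1],6],speed=100);st("down")
grip(55,35);st("sq")
E
```

```text
rot 6.49 [436.44 335.43  74.12] [179.91   0.02 -45.8 ] F [-0.36 -0.3   0.45] w 84.8
down 7.33 [437.53 336.11   6.42] [-179.94   -0.01  -45.83] F [0.67 0.25 1.  ] w 84.8
sq 7.68 [437.95 336.38   7.08] [-179.87   -0.03  -45.83] F [0.13 0.65 3.44] w 59.3
```

```bash
python3 - <<'E'
from h import *
A=(437.0,335.8,-0.80); S=(640.8,-44.2,.177)
p=T(S,[(-16,-20,0)])[0]; print(p)
move_l([A[0],A[1],130],speed=200);st("up")
goto([p[0],p[1],130],yw(S[2]));st("over")
move_l([p[0],p[1],55],speed=150);st("55")
move_l([p[0],p[1],43],speed=40);o=st("43")
z=43
while o["wrist_force"][2]<3 and z>39.5:
    z-=.7;move_l([p[0],p[1],z],speed=30);o=st(f"{z:.1f}")
E
```

```text
[628.57 -66.7    0.  ]
up 8.45 [435.91 335.18 128.67] [179.86   0.03 -45.84] F [-0.48  0.81 -1.03] w 59.6
over 10.08 [628.02 -65.81 129.13] [-179.94    0.08   10.16] F [ 0.22 -0.25  0.03] w 59.3
55 10.73 [629.05 -66.39  55.41] [179.99  -0.04  10.17] F [-0.61  0.3  -0.45] w 59.5
43 11.18 [628.35 -66.71  42.81] [-179.99    0.02   10.14] F [-0.06 -0.09 -0.9 ] w 59.2
42.3 11.43 [628.71 -66.76  42.44] [179.99  -0.02  10.14] F [ 0.36 -0.01  0.19] w 59.6
41.6 11.68 [628.91 -66.8   42.14] [179.98  -0.03  10.14] F [ 0.46 -0.13  2.04] w 59.6
40.9 11.93 [628.91 -66.83  42.11] [179.99  -0.02  10.14] F [-3.44 -0.29  5.86] w 59.7
```

```bash
python3 - <<'E'
from h import *
S=(640.8,-44.2,.177);p=T(S,[(-16,-20,0)])[0]
move_l([p[0],p[1],42.2],speed=50)
st();grip(72);st("open")
move_l([p[0],p[1],120],speed=180)
B=(487.4,-299.1,.774)
goto([B[0],B[1],100],yw(B[2]+np.pi/2));st("B")
V=[]
for c in("top","side"):
    im=get_image(c);cv2.imwrite(f"pics/{c}1.png",im[...,::-1]);V.append((im,get_calibration(c)))
for nm,v in(("top",V[:1]),("side",V[1:])):
    print(nm,*fit_slab(v,(640,-44,.177),[(-16,16,0),(-16,-20,0)]))
ims=[cv2.resize(v[0][120:230,240:390],(390,290),interpolation=cv2.INTER_CUBIC) for v in V[:1]]+[cv2.resize(V[1][0][155:265,255:405],(390,290),interpolation=cv2.INTER_CUBIC)]
cv2.imwrite("pics/p1.png",np.hstack(ims)[...,::-1])
E
```

```text
12.18 [628.68 -66.74  42.16] [179.99  -0.02  10.14] F [ 0.14 -0.27  0.77] w 59.5
open 12.47 [628.4  -66.65  41.9 ] [-179.99    0.02   10.14] F [-0.33 -0.77 -0.16] w 72.2Traceback (most recent call last):
  File "<stdin>", line 7, in <module>
station.Unreachable: the arm cannot take that pose within its joint ranges
```

```bash
python3 - <<'E'
from h import *
B=(487.4,-299.1,.774)
goto([B[0],B[1],100],yw(B[2]-np.pi/2));st("B")
V=[]
for c in("top","side"):
    im=get_image(c);cv2.imwrite(f"pics/{c}1.png",im[...,::-1]);V.append((im,get_calibration(c)))
for nm,v in(("top",V[:1]),("side",V[1:])):
    print(nm,*fit_slab(v,(640,-44,.177),[(-16,16,0),(-16,-20,0)]))
ims=[cv2.resize(v[0][120:230,240:390],(390,290),interpolation=cv2.INTER_CUBIC) for v in V[:1]]+[cv2.resize(V[1][0][155:265,255:405],(390,290),interpolation=cv2.INTER_CUBIC)]
cv2.imwrite("pics/p1.png",np.hstack(ims)[...,::-1])
E
```

```text
B 14.11 [ 487.66 -298.3    99.44] [-179.97    0.05  -45.59] F [-0.41 -0.16  0.63] w 72.2
top [639.25 -43.66   0.17 -14.92  17.1    0.01 -16.31 -20.34   0.01] 46.238345695445815
side [637.37 -48.39   0.08  -6.3   21.39  -0.3  -25.66 -26.37   0.38] 200.3461722826159
```

View pics/p1.png

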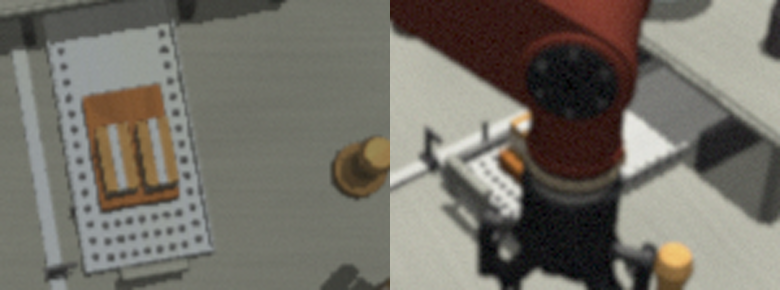

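Seen from the top, carton A sits square, about 6 mm short of snug. The arm hides the side view. I'll centre B now, then shift A.

```bash
python3 - <<'E'
from h import *
B=(487.6,-299.0,.774)
grip(85)
goto([B[0],B[1],80],yw(B[2]-np.pi/2))
move_l([B[0],B[1],13],speed=120)
grip(27,20);st("sq");grip(85)
move_l([B[0],B[1],120],speed=200)
S=(641.0,-44.0,.175)
p=np.array([628.6,-66.7]);c,s=np.cos(.177),np.sin(.177)
d=np.array([[c,-s],[s,c]])@[1.0,5.8]
q=p+d
goto([p[0],p[1],115],yw(.177))
move_l([p[0],p[1],42],speed=120);st("atA")
grip(55,30);st("g")
move_l([p[0],p[1],44.5],speed=40)
move_l([q[0],q[1],44.5],speed=40);st("sh")
move_l([q[0],q[1],41.2],speed=40);st("dn")
E
```

```text
sq 16.0 [ 488.03 -299.31   13.6 ] [-179.99   -0.06  -45.65] F [-0.07  0.8   3.33] w 29.7
atA 19.08 [629.15 -67.13  42.53] [179.98  -0.06  10.11] F [ 0.43  0.01 -0.04] w 84.9
g 19.43 [629.88 -66.91  43.53] [179.94  -0.15  10.15] F [-0.15 -0.21  4.03] w 59.4
sh 19.98 [628.21 -60.35  44.11] [-179.98    0.04   10.18] F [ 0.15 -0.75  0.28] w 59.4
dn 20.23 [628.82 -60.63  43.42] [-179.98    0.03   10.15] F [-4.21  1.33 10.23] w 59.6
```

```bash
python3 - <<'E'
from h import *
B=(487.8,-299.2,.774)
o=get_obs()["tcp_pos"]
move_l([628.55,-60.75,43.3],speed=50);st("rel")
grip(74);st("open")
move_l([628.55,-60.75,120],speed=200)
grip(85)
goto([B[0],B[1],90],yw(B[2]));st("B")
im=get_image("top");cv2.imwrite("pics/top2.png",im[...,::-1])
print(*fit_slab([(im,get_calibration("top"))],(639.2,-43.7,.174),[(-16,16,0),(-16,-15,0)]))
cv2.imwrite("pics/p2.png",cv2.resize(im[135:225,240:360],(720,540),interpolation=cv2.INTER_CUBIC)[...,::-1])
E
```

```text
rel 20.48 [628.89 -60.83  43.46] [179.98  -0.04  10.15] F [-0.17  0.68  2.17] w 59.8
open 20.77 [628.27 -60.73  42.84] [-179.99    0.04   10.14] F [0.62 0.24 0.55] w 73.9
B 22.66 [ 488.23 -298.85   90.02] [180.    -0.03  44.32] F [0.24 0.08 0.03] w 85.1
[639.16 -43.33   0.17 -15.07  16.76   0.   -14.99 -14.69   0.  ] 42.635315581871936
```

View pics/p2.png

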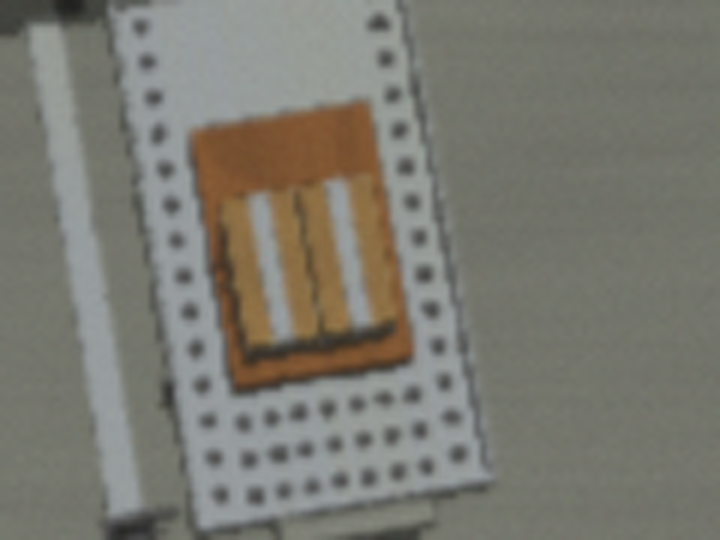

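Both lengthwise cartons are now parallel with about a 1.5 mm gap, and their ends are flush. Next I'll pick up B.

```bash
python3 - <<'E'
from h import *
B=(487.8,-299.2,.774)
move_l([B[0],B[1],6],speed=120);st("dn")
grip(55,35);g=st("sq")
move_l([B[0],B[1],140],speed=220)
a=.176;R=np.array([[np.cos(a),-np.sin(a)],[np.sin(a),np.cos(a)]])
q=np.array([628.6,-60.8])+R@[46.6,15.5]; q1=q+R@[1.5,0];print(q)
goto([*q1,140],yw(a+np.pi/2));st("over")
move_l([*q1,56],speed=150)
dz=g["tcp_pos"][2]
move_l([*q1,35+dz+1.2],speed=50);st("near")
move_l([*q,35+dz+1.0],speed=30);o=st("shift")
z=35+dz+1
while o["wrist_force"][2]<2.5 and z>35+dz-2.5:
    z-=.7;move_l([*q,z],speed=30);o=st(f"{z:.1f}")
E
```

```text
dn 23.56 [ 488.47 -299.53    6.57] [179.93  -0.01  44.36] F [ 0.04  0.87 -0.27] w 84.9
sq 23.91 [ 488.82 -300.      7.32] [179.85  -0.02  44.34] F [-0.72  0.4   4.85] w 59.6
[671.77 -37.38]
over 25.88 [672.51 -38.33 139.27] [-179.91    0.02  100.  ] F [-0.14 -0.81 -1.11] w 59.6
near 26.99 [672.85 -36.97  43.15] [-179.95   -0.02  100.09] F [ 0.58  1.14 -1.43] w 59.3
shift 27.24 [671.82 -37.36  43.52] [179.98   0.01 100.09] F [ 0.4  -0.26 -1.35] w 59.6
42.6 27.49 [671.77 -37.34  42.62] [180.    -0.   100.08] F [ 0.83 -0.33 -0.5 ] w 59.7
41.9 27.74 [672.02 -37.38  42.39] [179.98   0.01 100.09] F [ 0.11 -0.1   2.28] w 59.4
41.2 27.99 [672.02 -37.39  42.36] [179.99   0.   100.09] F [-2.45 -0.01  4.86] w 59.6
```

```bash
python3 - <<'E'
from h import *
q=[671.9,-37.4]
move_l([*q,42.3],speed=50);st()
grip(74);st("open")
move_l([*q,125],speed=180)
grip(85)
goto([420,150,230],yw(.176));st("away")
V=[]
for c in("top","side"):
    im=get_image(c);cv2.imwrite(f"pics/{c}3.png",im[...,::-1]);V.append((im,get_calibration(c)))
for nm,v,s in(("top",V[:1],(639.2,-43.4,.172)),("side",V[1:],(642.7,-45.1,.178))):
    print(nm,*fit_slab(v,s,[(-15,16.5,0),(-15,-15,0),(31.6,1,np.pi/2)]))
cv2.imwrite("pics/p3.png",np.hstack([cv2.resize(V[0][0][135:225,240:360],(400,300),interpolation=cv2.INTER_CUBIC),cv2.resize(V[1][0][165:255,260:380],(400,300),interpolation=cv2.INTER_CUBIC)])[...,::-1])
E
```

```text
28.24 [672.16 -37.45  42.37] [179.96   0.01 100.08] F [-0.73 -0.74  1.12] w 59.2
open 28.54 [671.69 -37.39  41.96] [-179.98   -0.01  100.08] F [ 0.27 -0.53 -0.37] w 74.0
away 31.1 [420.35 149.85 230.06] [179.99  -0.02  10.09] F [ 0.09 -0.38 -0.01] w 84.7
top [638.86 -43.52   0.17 -15.52  16.88   0.01 -15.41 -14.61   0.01  31.37
   1.41   1.58] 34.08257662157564
side [643.   -43.72   0.19 -14.25  17.7   -0.01 -14.43 -12.96  -0.01  31.94
   1.94   1.53] 103.74540318478505
```

View pics/p3.png

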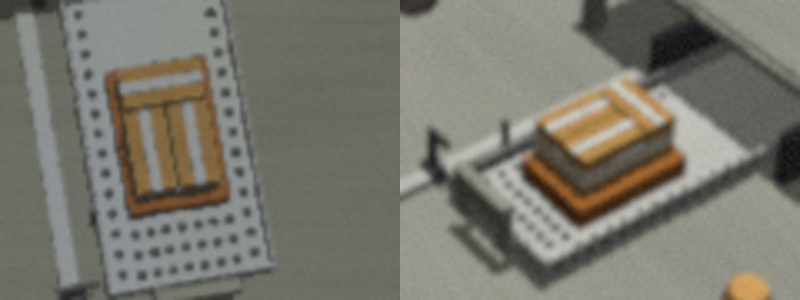

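The layer is square and snug in both views. Now I'll measure the fin and pointer.

```bash
python3 - <<'E'
from h import *
s=cv2.imread("pics/side3.png");t=cv2.imread("pics/top3.png")
z=np.hstack([cv2.resize(s[190:230,255:305],(400,320),interpolation=cv2.INTER_NEAREST),cv2.resize(t[185:235,240:290],(320,320),interpolation=cv2.INTER_NEAREST)])
cv2.imwrite("pics/p4.png",cv2.convertScaleAbs(z,alpha=1.4))
k=get_calibration("side");kt=get_calibration("top")
S=(643,-43.7,.18)
# line in side picture of drawer left wall fin: predicted
for y in (62,70,76,83,90):
    for x in(-105,-90,-60,-50,-40): print(y,x,proj(k,T(S,[(x,y,52)]))[0])
for n in("clip_tip","fin"):
    for c in ("side",):
        print(n,[(round(d["score"],2),np.array(d["extent"])) for d in spot_in(n,c)])
E
```

```text
62 -105 [274.94 209.97]
62 -90 [279.56 207.75]
62 -60 [288.66 203.38]
62 -50 [291.65 201.94]
62 -40 [294.63 200.51]
70 -105 [273.14 208.34]
70 -90 [277.75 206.14]
70 -60 [286.84 201.79]
70 -50 [289.83 200.36]
70 -40 [292.8  198.94]
76 -105 [271.8  207.12]
76 -90 [276.41 204.93]
76 -60 [285.48 200.61]
76 -50 [288.47 199.19]
76 -40 [291.43 197.78]
83 -105 [270.25 205.71]
83 -90 [274.84 203.53]
83 -60 [283.91 199.24]
83 -50 [286.89 197.83]
83 -40 [289.85 196.42]
90 -105 [268.7  204.31]
90 -90 [273.29 202.14]
90 -60 [282.34 197.88]
90 -50 [285.32 196.47]
90 -40 [288.27 195.08]
clip_tip [(0.58, array([267.8, 211.4,   8.6,  19.3]))]
fin [(0.88, array([329.8, 213.4, 109.8,  70.6]))]
```

View pics/p4.png

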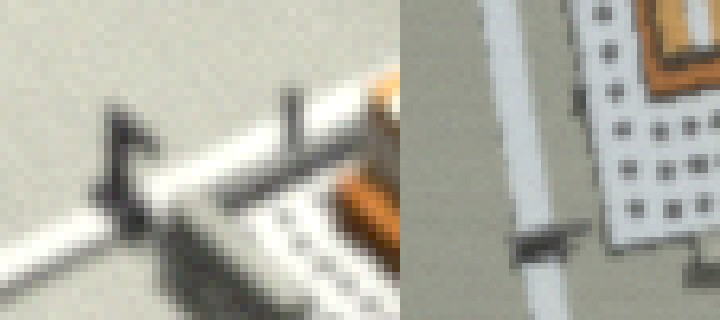

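```bash
python3 - <<'E'
from h import *
s=cv2.imread("pics/side3.png",0);t=cv2.imread("pics/top3.png",0)
s0=cv2.imread("pics/side0.png",0);t0=cv2.imread("pics/top0.png",0);t2=cv2.imread("pics/top2.png",0);t1=cv2.imread("pics/top1.png",0)
S=((s.astype(int)+s0)//2);Tm=((t.astype(int)+t0+t1+t2)//4)
print("side cols 264-296");print("    ",*range(264,297))
for r in range(199,222): print(r,*S[r,264:297])
print("top cols 254-276")
for r in range(194,228): print(r,*Tm[r,254:276])
k=get_calibration("side");kt=get_calibration("top")
print(-kt["R"].T@kt["t"],-k["R"].T@k["t"])
E
```

```text
side cols 264-296
     264 265 266 267 268 269 270 271 272 273 274 275 276 277 278 279 280 281 282 283 284 285 286 287 288 289 290 291 292 293 294 295 296
199 143 147 149 147 148 147 146 148 146 145 147 146 146 146 143 145 148 145 144 146 145 145 147 144 146 145 144 141 142 145 146 143 145
200 147 145 147 146 146 144 146 146 146 146 147 144 147 146 145 143 147 147 143 143 144 143 146 145 147 141 134 129 134 141 146 147 153
201 150 146 147 146 144 143 147 147 148 147 144 146 146 146 146 145 145 145 148 143 144 143 143 142 144 137 115 104 114 138 155 158 165
202 142 145 146 141 134 132 141 148 146 145 145 144 144 147 146 147 143 143 144 145 143 143 145 145 141 136 104 78 102 146 163 173 182
203 144 147 145 138 113 104 120 133 144 145 146 145 144 146 147 146 145 147 144 146 146 142 144 144 146 136 102 71 102 157 178 183 185
204 141 142 143 132 99 78 88 113 131 144 144 145 145 146 147 145 147 145 143 141 144 145 145 150 152 147 111 71 108 162 181 184 178
205 144 141 145 132 92 51 59 86 111 127 138 143 146 146 147 144 147 144 147 144 149 149 154 162 167 162 121 80 107 162 176 171 158
206 
[... 4379 characters left out ...]
7 107 106 103 129 132 124 112 104 88 82 80 77 75 75 81 97 81 105 136 145 144
221 109 107 100 93 100 95 91 84 74 65 60 60 73 74 80 93 102 81 98 135 145 143
222 109 108 94 82 72 62 56 54 50 48 48 59 88 96 100 105 105 83 91 129 139 130
223 109 109 103 82 60 45 40 42 43 47 49 66 80 86 102 108 107 98 81 89 94 90
224 109 109 107 84 56 42 44 56 64 69 62 62 88 97 107 108 110 106 81 69 71 91
225 111 109 107 81 61 57 61 68 82 97 91 75 100 108 110 109 110 109 101 97 99 106
226 110 108 106 80 81 112 123 124 127 133 126 106 106 109 110 109 109 110 109 107 109 109
227 109 108 107 100 103 123 140 144 144 144 140 119 110 110 110 109 109 109 108 109 109 109
[ 402.08   -1.27 1236.52] [  84.65 -915.38  946.52]
```

```bash
python3 - <<'E'
from h import *
k=get_calibration("side");kt=get_calibration("top")
u=np.array([np.cos(.175),np.sin(.175),0]);v=np.array([-np.sin(.175),np.cos(.175),0])
def rel(P,S): d=P-[*S,0];return d@u,d@v
St=(639.1,-43.5);Ss=(642.9,-44)
print("top fin",rel(back(kt,(267.6,198.9),52),St),"tip",rel(back(kt,(268,219.9),52),St),rel(back(kt,(268,220.4),52),St))
print("side fin",rel(back(k,(291,201),52),Ss))
for p in ((274,206.5),(273,206),(272,205.2),(271,204.4),(269.3,203.2)):print("ptr",p,rel(back(k,p,52),Ss))
# box render fits on gray
def boxpts(x0,x1,y0,y1,z0,z1): return [(x,y,z) for x in(x0,x1) for y in(y0,y1) for z in(z0,z1)]
g=lambda n:(cv2.imread(f"pics/{n}3.png",0).astype(float)+cv2.imread(f"pics/{n}0.png",0))/2
for nm,kk,S,win in(("side",k,(*Ss,.175),(266,199,279,211)),):
    im=g(nm)
    from scipy.optimize import minimize
    def cost(q):
        xp,y1,h,yp=q;c0,r0,c1,r1=win
        lab=np.zeros(((r1-r0)*SS,(c1-c0)*SS),np.uint8)
        draw(lab,kk,win,T(S,boxpts(82,82,0,0,0,0)),0) if 0 else None
        draw(lab,kk,win,T(S,boxpts(xp-2,xp+2,yp-3,yp+3,8,52)),2)
        draw(lab,kk,win,T(S,boxpts(xp-2,xp+2,y1,yp,52-h,52)),1)
        h_,w_=r1-r0,c1-c0
        A=np.stack([(lab==i).reshape(h_,SS,w_,SS).mean((1,3)).ravel() for i in range(3)],1)
        yy,xx=np.mgrid[:h_,:w_];m=((yy*1.0+xx*.48)<13).ravel()
        s=im[r0:r1,c0:c1].ravel();A=cv2.GaussianBlur(A.reshape(h_,w_,3),(0,0),.5).reshape(-1,3)
        x=np.linalg.lstsq(A[m],s[m],rcond=None)[0];return ((A@x-s)[m]**2).mean()
    for x0 in(-95,-100):
        r=minimize(cost,(x0,73,6,90),method="Nelder-Mead",options=dict(initial_simplex=np.array([(x0,73,6,90),(x0+4,73,6,90),(x0,69,6,90),(x0,73,9,90),(x0,73,6,86)])));print(nm,r.x,r.fun)
    win2=(284,197,298,206)
    def cost2(q):
        xf,yf,w=q;c0,r0,c1,r1=win2
        lab=np.zeros(((r1-r0)*SS,(c1-c0)*SS),np.uint8);draw(lab,kk,win2,T(S,boxpts(xf-2,xf+2,yf-w,yf+w,20,52)),1)
        h_,w_=r1-r0,c1-c0
        a=(lab==1).reshape(h_,SS,w_,SS).mean((1,3));a=cv2.GaussianBlur(a,(0,0),.5)
        s=im[r0:r1,c0:c1].astype(float);yy,xx=np.mgrid[:h_,:w_]
        bg=np.where(xx+r0*0<0,0,145.);d=70-bg;m=(yy<5)&(xx<10)
        return (((bg+a*d-s)**2)[m]).mean()
    r=minimize(cost2,(-48,66,1.5),method="Nelder-Mead",options=dict(initial_simplex=np.array([(-48,66,1.5),(-45,66,1.5),(-48,63,1.5),(-48,66,3)])));print("fin",r.x,r.fun)
E
```

```text
top fin (np.float64(-51.5195663953815), np.float64(64.50135162638833)) tip (np.float64(-101.95285349373772), np.float64(72.18526764072573)) (np.float64(-103.14344169420413), np.float64(72.38980798283835))
side fin (np.float64(-49.24195251514956), np.float64(66.10791994334302))
ptr (274, 206.5) (np.float64(-99.0791401703451), np.float64(74.41020880354696))
ptr (273, 206) (np.float64(-100.04419547832488), np.float64(77.57712864002205))
ptr (272, 205.2) (np.float64(-100.30726093799318), np.float64(81.73472221895967))
ptr (271, 204.4) (np.float64(-100.57125471680096), np.float64(85.90698733135577))
ptr (269.3, 203.2) (np.float64(-101.39936364362889), np.float64(92.50235006946534))
side [-102.58   66.25    5.97   90.67] 32.16718501070617
side [-102.57   69.64    6.09   90.69] 32.20729232594417
fin [-49.75  64.76   2.59] 9.849005854268949
```

```bash
cat >> h.py <<'E'
a=.175;u=np.array([np.cos(a),np.sin(a)])
E
python3 - <<'E'
from h import *
p=np.array([641.1,-43.7])-121*u;print(p)
grip(50)
goto([*p,120],yw(a));st("over")
move_l([*p,40],speed=100);st("dn")
grip(8,60);st("grip")
E
```

```text
[521.95 -64.77]
over 32.77 [522.09 -64.04 120.45] [-179.97   -0.03   10.04] F [-0.82 -0.63  0.52] w 50.2
dn 33.72 [522.65 -64.87  40.65] [179.97  -0.07  10.03] F [-0.03  0.22 -0.1 ] w 50.1
grip 34.15 [522.23 -64.98  40.81] [179.98  -0.02  10.03] F [-2.47 -0.35  5.46] w 11.2
```

```bash
python3 - <<'E'
from h import *
p0=np.array([522.23,-64.98]);q=p0-51*u
move_l([*q,40.6],speed=40);wait(.3);o=st("pulled");print("slide est",-(o["tcp_pos"][:2]-p0)@u)
V=[]
for c in("top","side"):
    im=get_image(c);cv2.imwrite(f"pics/{c}5.png",im[...,::-1]);V.append(im)
cv2.imwrite("pics/p5.png",np.hstack([cv2.resize(V[0][150:240,230:350],(400,300),interpolation=cv2.INTER_CUBIC),cv2.resize(V[1][190:230,250:303],(400,300),interpolation=cv2.INTER_NEAREST)])[...,::-1])
g=cv2.cvtColor(V[1],cv2.COLOR_RGB2GRAY)
print(*range(264,290))
for r in range(200,220):print(r,*g[r,264:290])
E
```

```text
pulled 35.87 [474.85 -73.34  40.88] [179.97  -0.4    9.97] F [ 8.05  3.47 -4.18] w 10.8
slide est 48.11030217708045
264 265 266 267 268 269 270 271 272 273 274 275 276 277 278 279 280 281 282 283 284 285 286 287 288 289
200 16 23 20 15 17 10 17 21 27 6 16 14 4 17 9 18 5 9 15 21 28 38 35 38 42 55
201 24 15 16 17 20 14 14 14 22 12 15 16 14 15 21 4 11 20 11 17 28 36 39 32 33 37
202 20 18 17 7 17 15 12 20 21 14 11 5 11 6 13 15 11 12 21 28 35 39 42 30 29 25
203 13 12 21 4 19 17 8 20 20 11 18 8 7 15 14 16 14 23 27 33 50 56 53 45 28 19
204 21 19 16 17 16 23 6 16 13 16 10 7 24 16 10 18 5 25 19 34 44 65 67 50 29 11
205 14 19 12 9 18 16 22 13 20 7 17 5 25 25 21 14 16 17 27 23 43 59 58 43 21 25
206 20 12 17 4 9 9 14 17 24 21 20 19 13 13 15 15 14 11 23 24 22 35 44 29 24 43
207 14 13 24 16 17 18 22 3 9 9 7 23 20 10 18 29 18 23 17 24 20 24 30 24 33 75
208 20 21 19 19 27 17 20 15 8 3 8 22 9 19 22 19 7 20 29 18 22 28 23 23 53 116
209 22 23 10 28 26 1 14 19 16 15 13 10 13 18 13 16 28 53 53 34 27 27 21 27 79 148
210 18 20 19 27 21 19 20 19 13 12 18 20 14 9 22 25 65 98 89 57 33 27 19 35 95 159
211 11 12 20 15 8 22 20 8 17 17 15 16 12 19 16 38 91 129 112 64 29 17 15 42 84 136
212 16 10 15 11 14 12 20 10 10 6 15 23 14 17 12 51 95 123 102 58 23 17 26 45 63 97
213 18 8 9 13 24 19 17 4 9 17 20 1 8 15 14 47 80 100 72 40 18 23 42 59 63 68
214 22 11 14 16 17 1 11 20 6 18 6 20 8 13 26 40 62 66 47 24 21 26 56 74 75 73
215 14 17 10 7 13 17 6 17 16 8 15 8 4 18 11 27 39 37 33 21 29 51 70 81 80 79
216 9 12 21 16 20 11 15 14 12 21 8 17 11 20 20 17 23 30 16 21 52 71 73 84 81 82
217 3 21 25 14 24 16 19 21 22 23 11 15 24 10 20 21 16 25 22 39 68 89 83 74 79 85
218 16 20 16 3 12 16 16 25 23 16 1 12 23 20 18 13 19 24 29 49 78 90 76 67 70 80
219 17 7 11 17 21 23 17 15 29 20 17 14 17 8 18 18 17 27 41 73 96 97 76 60 66 72
```

View pics/p5.png

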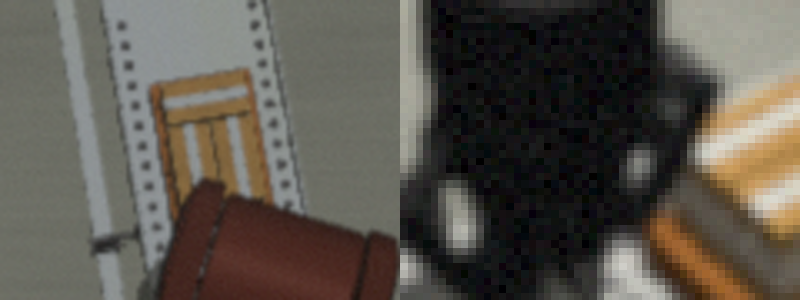

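View pics/side5.png

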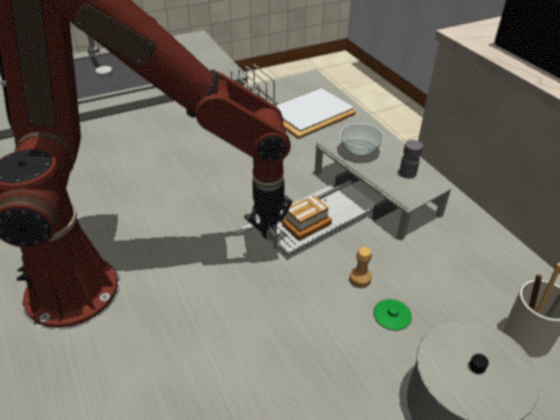

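```bash
python3 - <<'E'
from h import *
im=cv2.imread("pics/top5.png")[...,::-1];kt=get_calibration("top")
g=cv2.cvtColor(im,cv2.COLOR_RGB2GRAY)
cv2.imwrite("pics/p6.png",cv2.convertScaleAbs(cv2.resize(im[205:235,250:290],(800,600),interpolation=cv2.INTER_NEAREST),alpha=1.4)[...,::-1])
print("    ",*range(254,282))
for r in range(212,230):print(r,*g[r,254:282])
# crosswise carton, before/after
for n,x0 in((3,(669.5,-37,a+np.pi/2)),(5,(669.5-48*u[0],-37-48*u[1],a+np.pi/2))):
    i=cv2.imread(f"pics/top{n}.png")[...,::-1]
    W=win_of(kt,T(x0,rect(30,15,75)),2)
    def cost(q):
        lab=np.zeros(((W[3]-W[1])*SS,(W[2]-W[0])*SS),np.uint8)
        draw(lab,kt,W,T((q[0],q[1],a),rect(55,38,35,-31.5,-1)),1)
        draw(lab,kt,W,T((q[0],q[1],a),rect(30,31,75,-47,0)),2)
        for s in(-1,1): draw(lab,kt,W,T((q[0],q[1],a),rect(30,4.3,75,-47,s*15.7)),3)
        carton(lab,kt,W,q[:3],35,4,4.3);return resid(i,lab,W,7)
    r=fit(cost,x0,(4,4,.08));print(n,r, r[0][:2]@u)
E
```

```text
254 255 256 257 258 259 260 261 262 263 264 265 266 267 268 269 270 271 272 273 274 275 276 277 278 279 280 281
212 109 110 119 138 144 146 145 144 130 116 112 109 110 110 110 106 85 123 139 139 115 82 85 130 143 139 96 81
213 109 109 114 137 144 147 142 144 132 117 110 108 110 108 108 106 87 113 130 141 133 114 123 139 146 141 102 76
214 109 111 114 135 144 145 144 143 137 117 109 109 107 109 108 108 102 108 131 142 144 138 140 145 143 141 103 69
215 108 108 110 125 140 145 144 146 141 120 108 109 105 107 109 107 106 107 132 144 146 144 145 143 143 143 108 69
216 104 106 106 114 136 144 145 143 143 121 110 108 109 107 106 107 104 98 130 144 144 140 125 130 138 141 129 85
217 107 108 105 107 137 144 144 144 141 123 110 106 107 107 108 106 87 81 116 139 143 126 95 98 121 142 139 91
218 107 108 103 99 132 145 145 145 144 127 113 108 108 107 106 104 73 64 111 138 142 119 89 82 109 137 141 91
219 106 106 105 92 131 142 143 141 138 119 107 102 94 91 89 88 60 50 104 125 140 134 120 122 134 142 140 91
220 107 108 104 102 129 131 123 110 103 88 82 77 75 75 75 68 53 53 96 128 142 143 140 142 
[... 421 characters left out ...]
 105 77 60 57 58 68 81 97 89 75 97 108 107 109 109 107 81 100 134 145 133 103 104 84 53 39
226 108 110 105 80 81 110 121 124 128 130 124 105 106 107 109 105 109 105 81 97 134 143 144 130 127 84 48 41
227 109 110 107 100 102 122 139 142 144 145 138 119 109 111 107 107 107 108 100 105 134 143 138 117 103 65 39 42
228 108 110 109 108 109 112 136 142 143 145 142 125 110 108 108 108 107 108 106 99 131 138 118 93 72 44 40 40
229 107 108 109 108 109 120 138 145 146 145 143 127 116 109 108 110 109 111 104 86 115 134 104 78 52 39 40 40
3 (array([669.61, -36.8 ,   1.75]), np.float64(85.1220451551232)) 652.973250968734
5 (array([622.33, -45.17,   1.75]), np.float64(72.60254980023814)) 604.9617751425719
```

View pics/p6.png

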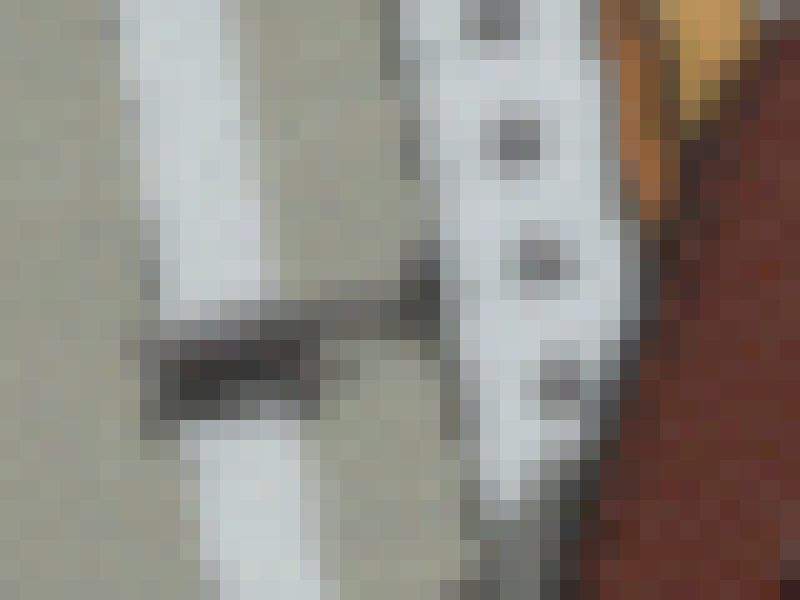

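```bash
cat > fp.py <<'E'
from h import *
from scipy.optimize import minimize
kt=get_calibration("top")
gg=lambda n:cv2.imread(f"pics/top{n}.png",0).astype(float)
H=(gg(0)+gg(1)+gg(2)+gg(3))/4
St=(639.1,-43.5,a)
def bx(x0,x1,y0,y1,z0,z1): return [(x,y,z) for x in(x0,x1) for y in(y0,y1) for z in(z0,z1)]
def model(win,q,zb):
    c0,r0,c1,r1=win;x,y0,y1=q
    lab=np.zeros(((r1-r0)*SS,(c1-c0)*SS),np.uint8)
    draw(lab,kt,win,T(St,bx(x-2,x+2,y0,y1,zb,52)),1);draw(lab,kt,win,T(St,bx(x-2,x+2,y0,y1,52,52)),2)
    h,w=r1-r0,c1-c0
    A=np.stack([(lab==i).reshape(h,SS,w,SS).mean((1,3)) for i in(1,2)],-1)
    return cv2.GaussianBlur(A,(0,0),.45).reshape(-1,2)
def fitb(D,win,x0,zfix=None):
    c0,r0,c1,r1=win;s=D[r0:r1,c0:c1].ravel()
    def cost(q):
        A=model(win,(q[0],q[1],q[1]+abs(q[2])),q[3] if zfix is None else zfix)
        c=np.linalg.lstsq(A,s,rcond=None)[0];return ((A@c-s)**2).mean()
    x0=np.array(x0,float);st_=[3,3,2,6]
    r=minimize(cost,x0,method="Nelder-Mead",options=dict(initial_simplex=np.vstack([x0]+[x0+np.eye(4)[i]*st_[i] for i in range(4)]),maxiter=800))
    return r.x,r.fun
E
python3 - <<'E'
from fp import *
P=gg(5);D=H-P
print("home fin diff");[print(r,D[r,263:272].round().astype(int)) for r in range(195,206)]
print("new fin diff");[print(r,-D[r,266:275].round().astype(int)) for r in range(214,226)]
print("fin home",*fitb(D,(262,194,273,206),(-51,62,4,28)))
print("fin new",*fitb(-D,(265,213,276,226),(-99,62,4,28)))
E2=H-108
for win in((266,215,270,223),(266,215,271,223)):
    M=H-108
    print("ptr",*fitb(M,(266,214,270,223),(-102,70,14,46)))
    break
E
```

```text
home fin diff
195 [ 2  1  0  0  1  4  1  3 15]
196 [3 1 2 1 0 2 0 4 3]
197 [ -2   0   0  -6 -10  -3   0   0   4]
198 [  2   1   1  -9 -24 -14 -14  -4  -2]
199 [  1   2  -1 -12 -40 -26  -8   0   0]
200 [  0   4   0  -7 -42 -29  -3   2   4]
201 [  0   0   1  -2 -39 -26   1   2   1]
202 [  1   2  -2 -16 -35 -16   1   2   3]
203 [  2   2   1  -7 -12  -2   2   2   2]
204 [ 3 -1  0  0  1 -1  1  0  0]
205 [ 4  2  0  1  0 -1  0  0  2]
new fin diff
214 [-3  0 -3 -1  1 -5 -6 -4 -3]
215 [-5 -3  0 -3 -1 -2 -3 -1 -1]
216 [-1 -3 -3 -2 -4 -2 -4 -1  1]
217 [ -2  -2  -1  -3 -20  -8  -5  -2   0]
218 [ -1  -1  -3  -5 -32 -24 -13  -6  -4]
219 [  0  -3  -2  -6 -41 -36 -15 -17  -7]
220 [ -4   0  -1 -14 -46 -30 -10  -8  -4]
221 [ -2  -3  -6 -24 -40 -22  -5  -2  -3]
222 [ -1  -3  -2 -10 -13  -9  -3   0   2]
223 [-3 -3 -1 -2 -2 -4 -2 26 45]
224 [ 1 -2 -2 -2 -2 -3  1 40 64]
225 [ -4  -2  -4   0  -2  -2 -20   2  34]
fin home [-51.07  63.72   3.7   -0.56] 23.95127544808909
fin new [-100.38   63.18    5.72   22.21] 148.24109396328117
ptr [-101.69   69.51   15.19   44.96] 8.872573388555098
```

```bash
python3 - <<'E'
from fp import *
P=gg(5);D=H-P
for zb in(0,14,28): print("fin home",zb,*fitb(D,(264,195,269,202),(-51,62,4,28),zb))
D2=-D.copy();
for zb in(0,14,28): print("fin new",zb,*fitb(D2,(267,214,272,221),(-99,62,4,28),zb))
for M,n in((H-108.5,"H"),(H-107.5,"H-"),):
  for zb in(38,43,47): print("ptr",n,zb,*fitb(M,(266,214,269,223),(-102,66,20,46),zb))
E
```

```text
fin home 0 [-47.73  63.53   3.49  23.82] 2.2152980529283863
fin home 14 [-49.36  63.75   3.46  28.25] 3.103042798068283
fin home 28 [-51.36  63.88   3.59  31.32] 6.13001140451795
fin new 0 [-97.88  64.39   3.47  38.16] 7.600066530130141
fin new 14 [-97.95  64.34   3.81  24.11] 7.971924337954894
fin new 28 [-98.71  62.86   5.49  27.56] 17.80942421452808
ptr H 38 [-102.     66.68   19.89   46.23] 5.752380681759531
ptr H 43 [-102.     66.75   20.     46.  ] 10.531843530783465
ptr H 47 [-101.58   64.     20.69   49.93] 11.245349265173642
ptr H- 38 [-102.     66.75   20.     46.  ] 5.674017360100098
ptr H- 43 [-102.     66.75   20.     46.  ] 9.658025706810115
ptr H- 47 [-101.62   63.98   20.7    48.32] 10.757750679435299
```

```bash
python3 - <<'E'
from fp import *
p0=np.array([522.23,-64.98]);
q=p0-55.0*u
move_l([*q,40.6],speed=20);wait(.3);o=st("pulled");print("slide est",-(o["tcp_pos"][:2]-p0)@u)
n=[]
for i in range(4): im=get_image("top");n.append(im)
cv2.imwrite("pics/top6.png",np.mean(n,0).round().astype(np.uint8)[...,::-1])
D2=gg(6)-H
for zb in(0,14,28): print("fin new",zb,*fitb(D2,(267,215,273,222),(-101,63,4,28),zb))
g=gg(6).astype(int)
print("    ",*range(262,278))
for r in range(214,228):print(r,*g[r,262:278], "  d",D2[r,267:274].round().astype(int))
cv2.imwrite("pics/p7.png",cv2.convertScaleAbs(cv2.resize(cv2.imread("pics/top6.png")[205:235,250:290],(800,600),interpolation=cv2.INTER_CUBIC),alpha=1.4))
E
```

```text
pulled 36.62 [470.96 -74.    40.85] [179.97  -0.41   9.97] F [ 9.4   3.74 -4.64] w 11.2
slide est 52.059748005743835
fin new 0 [-100.56   62.57    5.97   29.33] 18.207957636919463
fin new 14 [-100.84   62.36    6.25   28.66] 17.794636761131493
fin new 28 [-101.56   62.47    6.17   30.61] 20.302906111597164
     262 263 264 265 266 267 268 269 270 271 272 273 274 275 276 277
214 133 116 108 108 108 107 108 107 98 103 120 137 136 97 87 126   d [ -2  -2  -1  -3  -9 -18  -9]
215 139 118 108 108 107 107 108 108 105 101 115 137 142 130 127 139   d [ -2  -1  -1  -2  -7 -20  -8]
216 141 118 108 106 106 106 106 106 105 96 125 141 143 142 143 144   d [-3 -2 -2 -2 -4 -8 -4]
217 142 123 109 107 107 106 107 106 103 87 122 141 144 144 141 141   d [-2 -1 -2 -3 -2  2  0]
218 142 126 112 106 107 105 105 105 95 79 114 137 143 139 115 105   d [ -3  -3  -3 -10  -9  -9  -6]
219 138 118 106 100 94 93 90 90 80 71 103 126 140 133 93 78   d [ -1  -1  -4 -21 -14 -16 -15]
220 103 87 82 79 77 74 74 76 71 58 86 117 138 136 104 89   d [ -2  -2  -5 -27 -24 -19 -19]
221 74 63 58 61 71 72 80 87 67 49 82 127 141 141 132 128   d [ -3  -1  -6 -35 -33 -17  -8]
222 48 46 46 59 85 92 96 86 69 61 83 129 142 143 143 143   d [ -4  -4 -20 -37 -22  -8  -1]
223 40 45 46 64 79 84 100 98 94 92 84 128 143 143 144 141   d [ -2  -2 -10 -13  -7   2  38]
224 61 68 61 62 88 97 105 106 107 104 83 115 138 143 140 116   d [-1 -2 -3 -4 -3  2 46]
225 80 96 90 76 98 106 108 108 109 105 81 98 133 141 133 93   d [ -3  -2  -2  -2  -4 -20   1]
226 126 130 124 105 106 108 108 108 108 105 84 96 133 143 136 98   d [ -2  -2  -2  -2  -5 -26 -12]
227 142 142 138 116 107 107 108 108 108 105 99 103 133 143 143 130   d [-4 -2 -2 -2 -4 -9 -6]
```

View pics/p7.png

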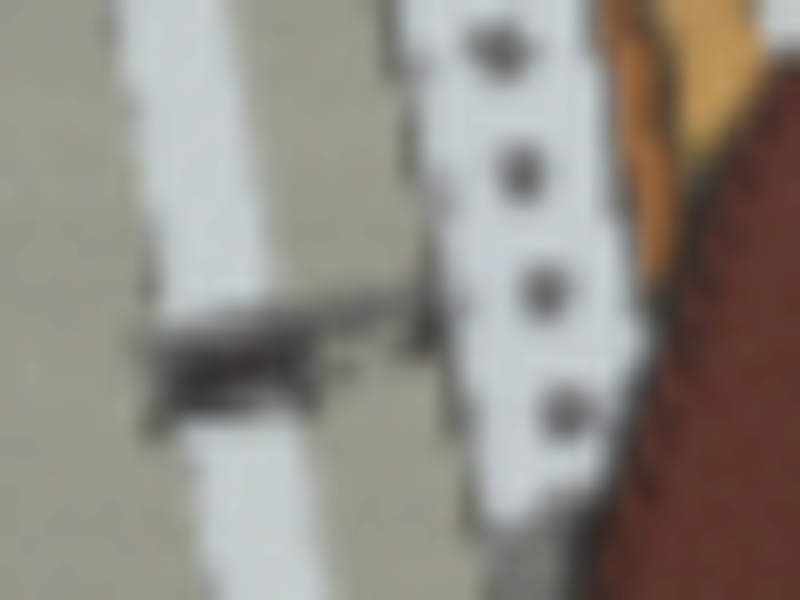

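The fin now sits on the extended pointer line to within about 1 mm. I'll add a small trim, then check the layer and sign off.

```bash
python3 - <<'E'
from fp import *
p0=np.array([522.23,-64.98]);
q=p0-55.4*u
move_l([*q,40.6],speed=10);wait(.5);o=st("pulled");print("slide est",-(o["tcp_pos"][:2]-p0)@u,o["qvel"])
for c in("top","side"): cv2.imwrite(f"pics/{c}7.png",get_image(c)[...,::-1])
t=cv2.imread("pics/top7.png");s=cv2.imread("pics/side7.png")
cv2.imwrite("pics/p8.png",np.hstack([cv2.resize(t[150:240,235:355],(400,300),interpolation=cv2.INTER_CUBIC),cv2.resize(s[170:260,240:360],(400,300),interpolation=cv2.INTER_CUBIC)]))
D2=gg(7)-H
for zb in(0,14,28): print("fin",zb,*fitb(D2,(267,215,273,222),(-101,63,4,28),zb))
E
```

```text
pulled 37.57 [470.67 -74.04  40.83] [179.97  -0.42   9.96] F [ 7.74  3.84 -4.88] w 10.9
slide est 52.352571940371874 [ 0.07 -0.03 -0.01  0.04 -0.01 -0.04]
fin 0 [-100.85   62.82    5.6    29.4 ] 22.42752966603265
fin 14 [-100.82   62.72    5.91   28.63] 21.82473850228799
fin 28 [-101.57   62.74    6.03   33.  ] 22.22981198211135
```

View pics/p8.png

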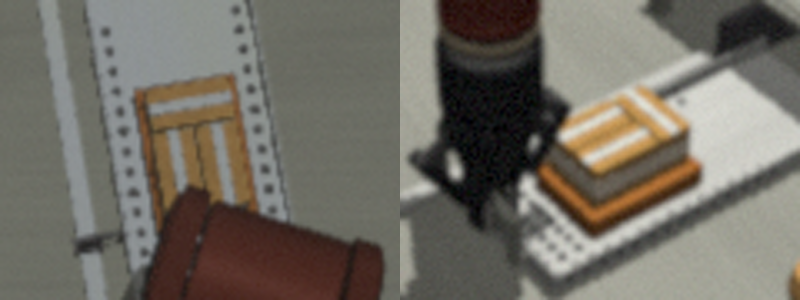

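View pics/top7.png

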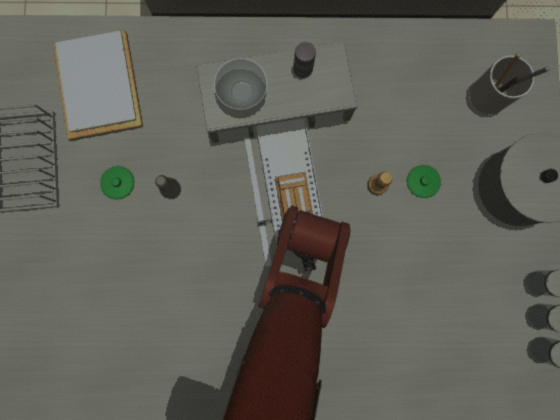

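The layer is still in its pattern, the tamper, pestle and lids haven't moved, and the fin is level with the pointer. I'm handing the job in.

```bash
python3 -c "
from h import *
sign_off()"
```

```text
the job is handed in; nothing more can be done
```

The job is handed in at about 37.6 s of the 61 s. Carton A lies lengthwise beside carton_laid and carton B lies crosswise behind both. The drawer is pulled out and the gripper is still holding the handle (60 N grip set).

**Layer (last fit with the drawer home):** the gaps were about 1.5–2 mm and all three cartons were square with the slab to about 0.01 rad in the top view. The whole layer sits about 1 mm left of nominal. The side view differed from the top view by 1–2 mm and up to 0.04 rad. After the pull the layer still looked intact in both views, though the arm hid part of it in the top view.

**Drawer:** by arm position it is 52.35 mm out. An earlier check at 48 mm agreed with the pictures to 0.1 mm.

**Fin and pointer:** the top-view fits put the fin within about 0–1 mm of the pointer, possibly slightly short. My estimates of the pull needed ranged from 50.4 to 53 mm. The gripper hid the fin and pointer from the side camera, so that camera could not confirm the final position.

**Other things:** the tamper, pestle and both lids looked unmoved in the last top view.

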